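Lever up a granite gauge stand and shim its short foot

ROBOT

A 6-joint arm with a two-finger parallel gripper is mounted at the origin on the work surface. World frame = base frame: x ahead of the robot, y to its left, z up, the work surface at z = 0. Lengths are in mm, angles in rad, forces in N, time in s.
With the tool pointing down it reaches from about 350 to 775 mm from the base axis. Payload 7.3 kg.
Tool frame: the origin (TCP) lies midway between the tips of the shut fingers; the grasp point (between the pads) lies 19 mm behind it; z points along the fingers, y is the line along which they close (so a half turn about z gives the same grasp; the last joint's range is limited). The gripper opens to 92 mm and grips with 3 to 60 N. Pads are 19 mm wide; open, the fingers measure 130 mm over their backs; the gripper's body (75 mm by 190 mm) begins 47 mm behind the grasp point.
Start: joints at [1.111, 0.342, 1.524, -0, 1.275, -0.146], TCP at [162.04, 499.388, 226.741] pointing down, gripper open.
Joint ranges: [-2.53, 2.53], [-0.77, 2.02], [0.04, 2.7], [-1, 4.14], [0.28, 2.66], [-3.11, 3.11]. Speed limits (rad/s): [2.57, 2.57, 3.14, 3.14, 3.14, 3.14].

INTERFACE

Orientations are given as [roll, pitch, yaw] about the fixed x, y, z axes, in that order (R = Rz(yaw) Ry(pitch) Rx(roll)).
In Python, from plant import bot gives the robot as it stands.
- The arm moves only by the tool jog_arm, never from a script. Its arguments are lists of equal length, an entry for each row: "dp": the shift along the tool's x, y, z in m, a list of three; "twist": the turn about the tool's z in degrees. A call has 1 to 10 rows; each row shifts and turns the commanded pose from where the row before left it, along the tool's axes as they then stand; what a row does not reach is not made up. A row lasts 1/8 s, in which the tool goes at most 62.5 mm and 10.7 degrees, less where a joint would pass 70% of its speed; a pose out of reach is approached as far as the arm can. A call is refused whole if a number of a shift passes 0.0625 or a number of a turn 10.7, either way. A call with a gripper value outside its range is refused whole. "jaw" is the finger opening in m, from 0 to 0.0918, set as the call begins (left out, the last holds). The fingers move at their own pace and stop on an object; the grip force is fixed at half the most. Time passes only in rows, so rows that do not move let the fingers close. It gives the time, the measured TCP pose, the force, the opening and the grip force at its end, in the units of the state.
- bot.get_obs(): the state, without advancing time (a new reading comes with each control period).
- bot.capture(name): name is "scene" or "side" or "wrist"; returns the picture (420x560x3 uint8, blue, green, red); there is no depth.
- bot.camera_params(name): a dict with "fx", "fy", "cx", "cy" (pixels), "R" (3x3) and "t" (3): a world point X has camera coordinates R X + t. Camera axes: x right, y down, z forward; pixel columns grow to the right and rows downward; lengths in mm; the calibration is good to about 2 mm. A picture is of the moment at which its call begins: read the wrist's pose just before it. camera_params takes no time and is no camera call; for the wrist camera it gives the pose at the moment of the call.
- bot.close_job(): hands the job in; it is judged then, once.
Trained networks look in the newest picture that a camera, given by its name, has taken for a name from the list of things; names that differ only in an ending like _2 or _b are one class to them, and where a whole thing is asked for, a point or a joint stands for the part that bears it (a point fixed in the world has none). Each returns a list of dicts, best first, with "confidence" (0 to 1); they miss things now and then, are a little off and sometimes report something else, mostly with a low value. They report only what shows in the picture. A call takes as long as a camera call. They do not tell look-alikes from the thing itself.
- bot.find_in(camera, label): "bbox" ([centre column, centre row, width, height] in pixels, round what is visible of it).
- bot.masks_of(camera, label): "pixels" (420x560 bool, what is visible of it) and "bbox" ([centre column, centre row, width, height] in pixels, round what is visible of it).
The state is a dict: "time": time; "joint_positions": joint angles; "dq": joint speeds; "tau": joint torques, N m; "tool_pos": TCP position; "tcp_rot": TCP orientation; "contact_force": force on the tool from outside, world axes, zero at the start; "moment": the same for the moment, N m; "grip_width": finger opening in mm; "finger_force": force on a finger pad.
Only numpy, scipy, OpenCV 4.12 (cv2) and the standard library are available. Lean on these libraries where they do the work, as an engineer would, in place of code of your own. Each camera call takes 0.05 s, during which the arm holds its last target. There are 200 camera calls.

TASK

The granite gauge stand leans forward because its single front foot is 6 mm short. With the pry bar over the round-topped fulcrum block, gently lever up the stand's front edge and hook the bar's handle end under the nose of the catch post so that it holds the stand up by itself; then slide the metal shim under the front foot, gently, until its upright flange bears firmly against the stop screw in the front face of the granite. Finally unhook the bar, let the stand down softly onto the shim so that it stands level, and draw the bar out and leave it lying on the fulcrum block or bench, clear of the stand; do not lift, push or lean on the stand with the gripper, do not shift it, and leave the other things alone.

Things in the scene. Friction and masses are not known exactly. Their poses are not given: they have to be found in the camera images.
- fixture: Dark steel lever fixture fixed to the bench: fulcrum block and catch joined by a 3 mm strip at its left (y = 47 to 77 mm). Origin on the bench below the fulcrum's crest, on the lever line; x runs level along the lever line to the stand, y to the left of that, z up. The stand's front face stands 44 to 56 mm from the crest (+x); the catch is at x = -185 mm.
- fulcrum: The fixture's fulcrum block, same origin and axes: 30 mm long in x, with a round steel top along y (radius 8 mm) whose crest is 26 mm above the bench at x = 0, from y = -17 to +77 mm.
- catch: The fixture's catch, same origin and axes: post 22 x 20 mm, 47 mm tall, centred at x = -185, y = 56 mm (inner face y = 46), with a nose (22 mm in x, 12 mm thick) overhanging towards the lever line as far as y = +16. Nose underside 35 mm, top 47 mm above the bench. A bar pressed down on the lever line (y = 0) and swung to +y goes under it.
- stand: Loose stone gauge stand, 3 to 4.4 kg: granite base 170 (x) x 240 (y) mm, underside z = 26, top z = 56 mm, column and dial at the back, 190 mm high. Origin below the base's middle in the plane of the rear soles; x from front to back. Front face at x = -85 mm, facing the fulcrum; the lever line meets it near y = +65 mm. Leans forward 0.046 rad at first. Raising the front edge takes 8 to 20 N.
- stand_edge (a point): Middle of the lower front edge of the granite base; about 20 mm above the bench at first, 26 mm when level, 32 mm when the bar is hooked. 9 mm above it a steel stop screw, 14 mm in diameter, stands out of the front face by 2 to 17 mm, differently each time: the shim's flange stops against it, to be found by feel.
- front_foot (a point): Middle of the sole of the single front foot (rubber, 26 mm diameter, 22 mm behind the front face, 6 mm shorter than the rear feet). About 10 to 12 mm above the bench when the bar is hooked.
- rear_feet (a point): Point midway between the soles of the two rear feet (20 mm diameter, 200 mm apart), on which the stand pivots when levered.
- bar_grip (a point): Middle of the black rubber grip (70 x 22 x 8 mm) of the loose flat steel pry bar, 0.3 kg, 290 x 16 x 8 mm; about its centre of mass. x points along the bar to its prying tip, 170 mm ahead; z up through its flat. The last 30 mm before the tip are only 5 mm thick (centred); handle end 120 mm behind. It starts on a fixed plywood rest, underside 30 mm above the bench.
- bar_tip (a point): Middle of the prying tip of the bar, same axes as bar_grip.
- shim_rib (a point): Where to grasp the loose aluminium shim (0.19 kg): 30 mm above its underside, in the upright gripping rib (14 mm thick in y, 42 mm long in x, top 46 mm above the underside). x points towards the tongue. Starts flat on the bench.
- shim_stop (a point): Underside of the shim below the front face of its upright flange (40 mm wide, up to z = 46 mm, 6 mm thick), 28 mm ahead of shim_rib. The flat tongue, 40 mm wide and 6 mm thick, reaches 60 mm ahead of it (+x). Home: flange pressed (2 to 8 N) against the stop screw, tongue centred under the foot.
- shim: The shim as a whole; origin and axes as shim_stop.
- flange: The upright flange of the shim; origin and axes as shim_stop.
- bar: The pry bar as a whole; origin 4 mm below bar_grip, same axes.
Things that resemble listed ones, but are neither listed nor needed, are in the scene too. Of the things that look like the shim, take the one that is farthest from the robot's base at the start.

How it is judged (in metres and radians):
On the way, in this order (a step that is already met when the one before it is completed fails the run):
1. the bar, let go, is hooked under the catch's nose and holds the stand's front foot up (contact force between bar and catch above 1 N and contact force between bar and stand above 4 N and contact force between the fingers and bar below 0.3 N and height (world z) of front_foot above 0.0075 m), for 0.2 s.
2. while the bar still holds the stand up, the shim is slid under the raised front foot and its flange pressed home against the stop screw (at least 1.5 N) (x of shim_stop in the frame of stand between -0.1075 and -0.0805 m and y of shim_stop in the frame of stand between -0.012 and 0.012 m and angle between the x axis of shim and the x axis of stand, either way round below 0.16 rad and contact force between flange and stand above 1.5 N and contact force between bar and catch above 1 N and height (world z) of front_foot above 0.0075 m), for 0.1 s.
At the end, for the whole second after the job is handed in: The stand rests on the shim, level within 0.018 rad; flange at most 22 mm in front of the granite's front face, shim centred on the foot within 12 mm, square within 0.16 rad; the bar lies at rest on the fulcrum or bench, off the catch, its tip at least 5 mm in front of the granite; nothing moves (x of shim_stop in the frame of stand between -0.1075 and -0.0805 m and y of shim_stop in the frame of stand between -0.012 and 0.012 m and angle between the x axis of shim and the x axis of stand, either way round below 0.16 rad and contact force between shim and stand above 3 N and angle between stand's own z axis and vertical below 0.018 rad and contact force between bar and stand below 0.1 N and contact force between bar and catch below 0.1 N and horizontal distance between bar_tip and front_foot above 0.02 m and x of bar_tip in the frame of stand below -0.09 m and height (world z) of bar below 0.06 m and linear speed of each of bar, stand, shim below 0.01 m/s); the robot touches nothing.
It fails at once if the shim's flange is pushed against the stand with more than 10 N while the bar is hooked, or the stand is dropped on or jammed against the shim (60 N) ((contact force between flange and stand above 10 N and contact force between bar and catch above 1 N) or contact force between shim and stand above 60 N).
It fails at once if the bar is forced: more than 50 N on the fulcrum, 35 N on the stand or 35 N on the catch (contact force between bar and fulcrum above 50 N or contact force between bar and stand above 35 N or contact force between bar and catch above 35 N).
It fails at once if the gripper or arm touches the stand with more than 2 N (contact force between any of the fingers, the arm and stand above 2 N).
It fails at once if the stand is tipped more than 0.085 rad or shifted more than 8 mm (angle between stand's own z axis and vertical above 0.085 rad or distance of rear_feet from where it was at the start of the episode above 0.008 m).
It fails at once if one of the other things is moved more than 25 mm (distance of any of mouse, weight, driver, jar, coupons, sample, wipe from where it was at the start of the episode above 0.025 m).
It also fails if it takes over 72 s, if anything falls off the work surface, if the arm or the gripper's body presses on something with over 40 N, if the wrist force passes 120 N, or if a joint passes its speed limit or range.

## Working session

There is one attempt and no reset: what is moved stays moved. The work goes in short steps, Python scripts to look and compute and a tool call to move; the robot and the scene stay as the last step left them, time stands still between calls to the robot, and variables do not carry over. Pictures are saved under pics/ and viewed, at most 13 in all, crops included, and the job is handed in when it is done.

Besides the shell and the picture viewer there is one more tool, called after "Call:" as name(argument=value, ...), one argument or row to a line, values as JSON. jog_arm: Moves the arm, as the interface text tells. Its arguments: {"type":"object","properties":{"dp":{"type":"array"},"twist":{"type":"array"},"jaw":{"type":"number"}},"required":["dp","twist"]}

```bash
ls; mkdir -p pics
cat > h.py <<'E'
import numpy as np, cv2
from plant import bot
def ray(cam,u,v,P=None):
    P=P or bot.camera_params(cam); R=np.array(P['R']);t=np.array(P['t'])
    d=R.T@np.array([(u-P['cx'])/P['fx'],(v-P['cy'])/P['fy'],1]); return -R.T@t,d
def at(cam,u,v,z,P=None):
    o,d=ray(cam,u,v,P); return o+d*(z-o[2])/d[2]
def pix(cam,X,P=None):
    P=P or bot.camera_params(cam); c=np.array(P['R'])@np.array(X)+np.array(P['t'])
    return np.array([P['cx']+P['fx']*c[0]/c[2],P['cy']+P['fy']*c[1]/c[2]])
E
python3 - <<'E'
from h import *
o=bot.get_obs(); print(o)
for c in ("scene","side"):
    im=bot.capture(c); cv2.imwrite(f"pics/{c}0.png",im)
    P=bot.camera_params(c);print(c,(-np.array(P['R']).T@np.array(P['t'])).round(),P['fx'])
    for l in ("fixture","fulcrum","catch","stand","bar_grip","bar","shim","stand_edge","shim_rib","shim_stop","front_foot","bar_tip"):
        print(l,[(round(d['confidence'],2),np.round(d['bbox']).astype(int).tolist()) for d in bot.find_in(c,l)[:4]])
im=np.hstack([cv2.imread(f"pics/{c}0.png") for c in("scene","side")])
cv2.imwrite("pics/both.png",cv2.resize(im,(800,300)))
E
```

```text
pics
{'time': 0.0, 'joint_positions': array([ 1.11098324e+00,  3.42734358e-01,  1.52499805e+00, -4.73198901e-05,
        1.27537775e+00, -1.46002847e-01]), 'dq': array([-0.00245342, -0.00081743,  0.00020637, -0.00176577,  0.00119982,
        0.00225238]), 'tau': array([ 1.07210446e-03, -4.31241131e+01, -2.44225788e+01,  7.18824542e-02,
        5.58572123e-02, -1.28434071e-04]), 'tool_pos': array([161.8769375 , 499.00616375, 226.04553567]), 'tcp_rot': array([-3.14008472e+00, -1.76004794e-04,  2.82779609e+00]), 'contact_force': array([ 0.40569946, -0.23214307, -0.14895499]), 'moment': array([ 0.04779338, -0.01601224,  0.01509717]), 'finger_force': 0.0, 'grip_width': 91.78823970828917}
scene [1180. -193.  876.] 443.03808193581966
fixture [(0.55, [293, 247, 98, 38])]
fulcrum [(0.82, [332, 252, 15, 35])]
catch [(0.66, [254, 238, 10, 20]), (0.41, [266, 305, 55, 32])]
stand [(0.71, [398, 274, 98, 106])]
bar_grip [(0.56, [187, 262, 15, 105])]
bar [(0.68, [185, 262, 13, 102])]
shim [(0.91, [268, 304, 55, 34]), (0.9, [159, 197, 38, 29]), (0.68, [253, 183, 42, 22]), (0.63, [206, 164, 20, 42])]

[... 495 characters left out ...]
 [352, 324, 149, 34])]
stand [(0.73, [341, 127, 106, 110]), (0.56, [306, 233, 34, 94]), (0.45, [350, 323, 152, 34])]
bar_grip [(0.88, [351, 323, 147, 34])]
bar [(0.84, [351, 323, 156, 32])]
shim [(0.94, [380, 248, 44, 43]), (0.84, [216, 269, 27, 57]), (0.83, [243, 390, 52, 61]), (0.73, [170, 342, 63, 39])]
stand_edge [(0.63, [343, 128, 104, 99])]
shim_rib [(0.9, [170, 343, 67, 30]), (0.73, [216, 272, 21, 52]), (0.68, [244, 390, 52, 60]), (0.56, [382, 248, 46, 44])]
shim_stop [(0.96, [171, 343, 60, 36]), (0.89, [215, 269, 21, 58]), (0.87, [377, 249, 47, 44]), (0.66, [243, 390, 46, 57])]
front_foot [(0.71, [305, 195, 41, 15]), (0.65, [340, 127, 105, 106])]
bar_tip [(0.89, [348, 325, 150, 31])]
```

View pics/scene0.png

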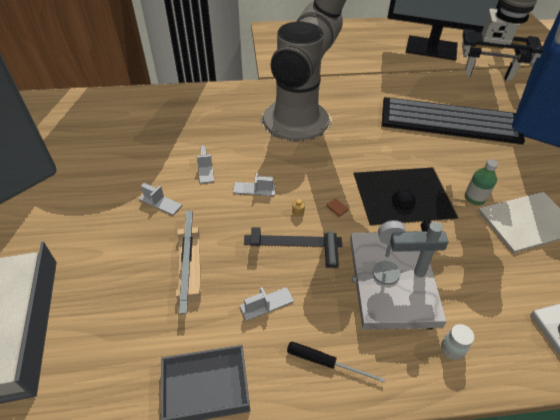

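View pics/side0.png

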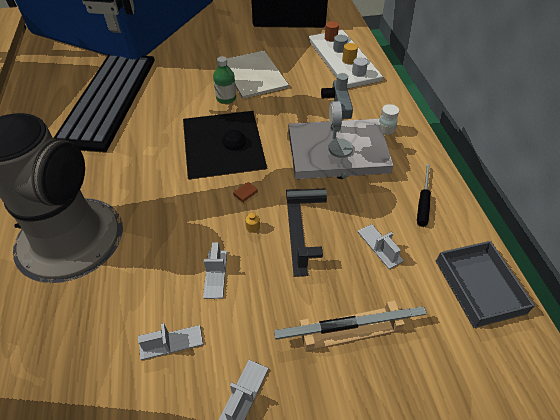

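The scene view shows four shim look-alikes, at (268,304), (159,197), (253,183) and (206,164). The one at (268,304), which is (380,248) in the side view, lies farthest from the base. The bar on its rest is at (187,262), the fixture runs from (254,238) to (332,252), and the stand is at (398,274).

Run:
```python
from h import *
for n,a,b in (("A",(268,304),(380,248)),("B",(159,197),(170,342)),("C",(253,183),(216,269)),("D",(206,164),(243,390))):
    p=at("scene",*a,10);q=at("side",*b,10);print(n,p.round(),q.round(),np.hypot(*p[:2]).round())
for n,c,u,v,z in (("bar far end","scene",189,213,36),("bar near","scene",184,308,36),("bar L","side",275,335,36),("bar R","side",426,312,36),("grip","side",338,325,38),
 ("fulc near y-","side",289,196,26),("fulcR","side",327,196,26),("catch nose end","side",322,252,47),("catch post","side",297,255,47),("fulcT","scene",331,234,26),("fulcB","scene",333,266,26)):
    print(n,at(c,u,v,z).round())
print(pix("scene",[162,499,226]),pix("side",[162,499,226]))
s=cv2.imread("pics/side0.png")[110:290,230:450]; cv2.imwrite("pics/c1.png",cv2.resize(s,(733,600),interpolation=cv2.INTER_CUBIC))
```

```text
A [ 681. -154.   10.] [ 669. -167.   10.] 698.0
B [ 327. -415.   10.] [ 216. -296.   10.] 528.0
C [ 297. -161.   10.] [ 315. -153.   10.] 338.0
D [ 207. -290.   10.] [ 337. -409.   10.] 356.0
bar far end [ 416. -330.   36.]
bar near [ 687. -333.   36.]
bar L [ 408. -331.   36.]
bar R [ 696. -341.   36.]
grip [ 525. -335.   38.]
fulc near y- [502.   5.  26.]
fulcR [589. -12.  26.]
catch nose end [ 534. -177.   47.]
catch post [ 482. -175.   47.]
fulcT [511.  18.  26.]
fulcB [606.   5.  26.]
[487.03272315  76.33626707] [122.87978126  22.40063439]
```

View pics/c1.png

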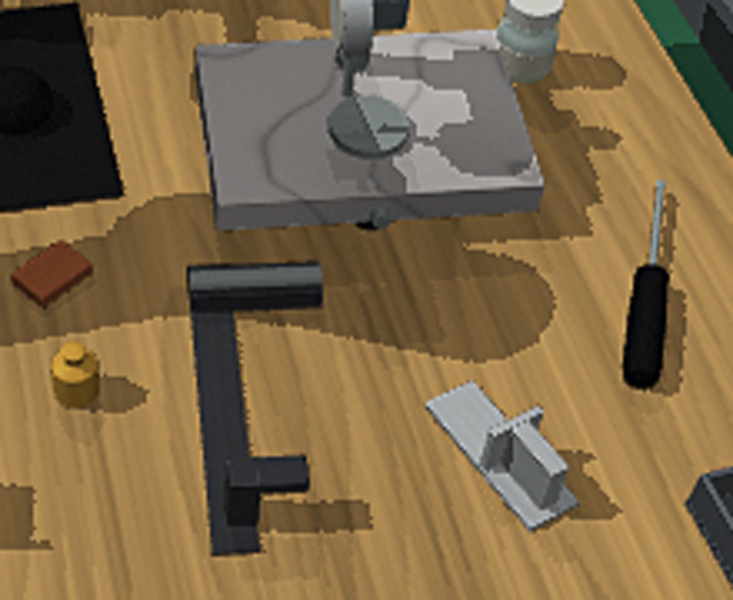

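The crop shows shim A, with its tongue at upper left (470,395) and its rib at lower right (540,465), 698 mm from the base. The other three are at 528 mm or less, so A is the one meant. The catch nose points towards world +x, and the lever line runs roughly along world +y.

```bash
cat >> h.py <<'E'
def plan(target,yaw,n,start=None,tw=None):
    """rows from the commanded/measured pose to target (mm, world), yaw rad; prints rounded rows"""
    o=bot.get_obs(); p=np.array(start[:3] if start else o['tool_pos'],float); y=start[3] if start else o['tcp_rot'][2]
    dy=(yaw-y) if tw is None else tw
    if tw is None: dy=(dy+np.pi)%(2*np.pi)-np.pi
    t=round(-np.degrees(dy)/n,1); dps=[]
    for i in range(n):
        X=np.array([np.cos(y),np.sin(y),0]);Y=np.array([np.sin(y),-np.cos(y),0]);Z=np.array([0,0,-1.])
        d=(np.array(target)-p)/(n-i); r=np.round([d@X/1e3,d@Y/1e3,d@Z/1e3],4)
        dps.append(r.tolist()); p=p+1e3*(r[0]*X+r[1]*Y+r[2]*Z); y-=np.radians(t)
    for k in range(0,n,10): print(str(dps[k:k+10]).replace(' ',''),[t]*len(dps[k:k+10]))
    print('end',p.round(1),round(y,3))
E
python3 - <<'E'
from h import *
P=bot.camera_params("wrist");R=np.array(P['R']);t=np.array(P['t'])
c=-R.T@t; o=bot.get_obs(); y=o['tcp_rot'][2]
d=c-o['tool_pos'];print("cam off tool frame",d@[np.cos(y),np.sin(y),0],d@[np.sin(y),-np.cos(y),0],-d[2],"look",R[2],P['fx'])
plan([545,-170,330],0,20,start=[162,499.4,226.7,2.828],tw=-2.828)
E
```

```text
cam off tool frame 71.7967845350205 0.5772477276021335 -157.76581325203315 look [ 0.25135357 -0.08090092 -0.96450839] 317.8424206299427
[[-0.0285,-0.0259,-0.0052],[-0.0319,-0.0217,-0.0052],[-0.0346,-0.0169,-0.0052],[-0.0367,-0.0119,-0.0052],[-0.038,-0.0066,-0.0052],[-0.0385,-0.0012,-0.0052],[-0.0383,0.0043,-0.0052],[-0.0374,0.0096,-0.0051],[-0.0356,0.0148,-0.0052],[-0.0332,0.0197,-0.0051]] [np.float64(8.1), np.float64(8.1), np.float64(8.1), np.float64(8.1), np.float64(8.1), np.float64(8.1), np.float64(8.1), np.float64(8.1), np.float64(8.1), np.float64(8.1)]
[[-0.0301,0.0241,-0.0052],[-0.0264,0.0281,-0.0051],[-0.0221,0.0316,-0.0052],[-0.0175,0.0344,-0.0051],[-0.0125,0.0365,-0.0052],[-0.0072,0.0379,-0.0051],[-0.0018,0.0385,-0.0052],[0.0037,0.0384,-0.0051],[0.009,0.0375,-0.0052],[0.0143,0.0358,-0.0051]] [np.float64(8.1), np.float64(8.1), np.float64(8.1), np.float64(8.1), np.float64(8.1), np.float64(8.1), np.float64(8.1), np.float64(8.1), np.float64(8.1), np.float64(8.1)]
end [ 545. -170.  330.] 0.001
```

Call:
jog_arm(
  dp=[
    [-0.0285,-0.026,-0.005],
    [-0.032,-0.0215,-0.005],
    [-0.0345,-0.017,-0.005],
    [-0.0365,-0.012,-0.005],
    [-0.038,-0.0065,-0.005],
    [-0.0385,-0.001,-0.005],
    [-0.0385,0.0045,-0.005],
    [-0.0375,0.0095,-0.005],
    [-0.0355,0.015,-0.005],
    [-0.033,0.0195,-0.005],
  ],
  twist=[8.1,8.1,8.1,8.1,8.1,8.1,8.1,8.1,8.1,8.1],
)

```text
time: 2.55
tool_pos: [354.2, 163.9, 277.1]
tcp_rot: [3.141, -0.0, 1.409]
contact_force: [-0.1, 0.5, 0.2]
grip_width: 91.6
finger_force: 0.0
```

Call:
jog_arm(
  dp=[
    [-0.03,0.024,-0.005],
    [-0.0265,0.028,-0.005],
    [-0.022,0.0315,-0.005],
    [-0.0175,0.0345,-0.005],
    [-0.0125,0.0365,-0.005],
    [-0.007,0.038,-0.005],
    [-0.002,0.0385,-0.005],
    [0.0035,0.0385,-0.005],
    [0.009,0.0375,-0.005],
    [0.0145,0.036,-0.005],
  ],
  twist=[8.1,8.1,8.1,8.1,8.1,8.1,8.1,8.1,8.1,8.1],
)

```text
time: 3.8
tool_pos: [545.6, -171.2, 326.9]
tcp_rot: [-3.141, -0.0, -0.004]
contact_force: [1.1, -0.0, 0.5]
grip_width: 91.8
finger_force: 0.0
```

Run:
```python
from h import *
import pickle
o=bot.get_obs(); print(o['time'],o['tool_pos'],o['tcp_rot'],o['dq'].round(2))
jog=0
P=bot.camera_params("wrist"); im=bot.capture("wrist"); cv2.imwrite("pics/w1.png",im); pickle.dump(P,open("w1.pkl","wb"))
for l in ("fixture","fulcrum","catch","stand","bar_grip","bar","shim"):
    r=bot.masks_of("wrist",l)
    print(l,[(round(d['confidence'],2),np.round(d['bbox']).astype(int).tolist(),at("wrist",d['bbox'][0],d['bbox'][1],20,P).round().tolist()) for d in r[:4]])
    pickle.dump(r,open(f"m_{l}.pkl","wb"))
```

```text
3.8 [ 545.6177999  -171.19918061  326.86067985] [-3.14145397e+00 -1.62265913e-04 -4.45689765e-03] [-0.33  0.44 -0.75  0.    0.31  0.8 ]
fixture [(0.73, [220, 172, 159, 76], [536.0, -81.0, 20.0])]
fulcrum [(0.94, [157, 167, 27, 69], [544.0, 11.0, 20.0])]
catch [(0.87, [281, 194, 18, 36], [503.0, -171.0, 20.0])]
stand [(0.71, [63, 91, 124, 182], [650.0, 130.0, 20.0]), (0.42, [398, 145, 28, 181], [575.0, -340.0, 20.0])]
bar_grip [(0.86, [399, 147, 36, 186], [572.0, -342.0, 20.0])]
bar [(0.58, [398, 147, 35, 186], [572.0, -340.0, 20.0])]
shim [(0.75, [275, 310, 70, 27], [304.0, -160.0, 20.0]), (0.56, [268, 75, 85, 57], [670.0, -154.0, 20.0]), (0.49, [273, 71, 19, 37], [675.0, -161.0, 20.0])]
```

View pics/w1.png

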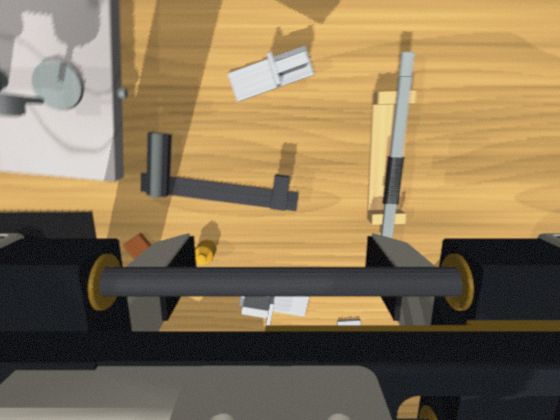

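The wrist view shows the bar from (406,55) at the tip to (390,235), and the shim at (270,72) with its tongue to the left. It also shows the fulcrum at (158,165), the catch nose at (283,185), and the stand face at u≈121 with its stop screw at (122,92).

Run:
```python
from h import *
import pickle
bot.capture("wrist")
P=bot.camera_params("wrist"); o=bot.get_obs();print(o['tool_pos'],o['tcp_rot'][2],o['dq'].round(2)); im=bot.capture("wrist"); cv2.imwrite("pics/w2.png",im); pickle.dump(P,open("w2.pkl","wb"))
cv2.imwrite("pics/c2.png",cv2.resize(im[30:240,100:420],(800,525),interpolation=cv2.INTER_CUBIC))
```

```text
[ 544.81597018 -169.08296855  327.0497838 ] 0.0019821159531181465 [ 0.    0.   -0.01 -0.   -0.    0.  ]
```

View pics/c2.png

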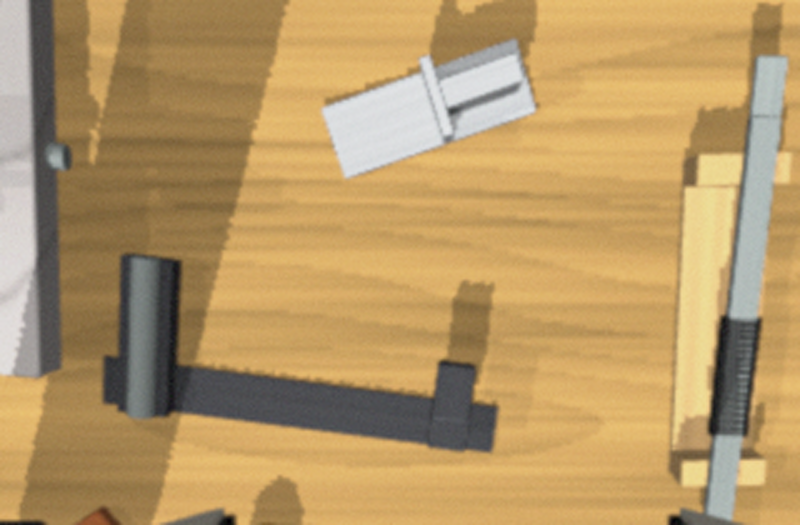

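The crop shows the shim plate corners at (322,105), (347,178), (538,108) and (516,40), and the bar grip from (740,318) to (729,433). The crest runs (151,257) to (147,415), the nose tip is at (456,363), and the stand's lower front edge runs (52,0) to (60,372).

Run:
```python
from h import *
import pickle
P=pickle.load(open("w2.pkl","rb"))
f=lambda u,v,z: at("wrist",u/2.5+100-.3,v/2.5+30-.3,z,P)
g={}
for n,u,v,z in (("tip",772,57,36),("grip1",741,318,38),("grip2",729,433,38),("barhi",721,500,38),
 ("crest-",151,257,26),("crest+",147,415,26),("noseA",438,363,47),("noseB",476,365,47),("postA",430,446,47),("postB",468,450,47),
 ("edge0",52,0,20),("edge1",60,372,20),("top0",34,30,50),("top1",40,375,50),("screw",68,157,29),
 ("t1",322,105,6),("t2",347,178,6),("r1",538,108,6),("r2",516,40,6),("fl1",427,57,46),("fl2",449,138,46)):
    g[n]=f(u,v,z)[:2]; print(n,g[n].round(1))
d=lambda a,b:(np.linalg.norm(g[a]-g[b]).round(1),np.degrees(np.arctan2(*(g[a]-g[b])[::-1])).round(1))
for a,b in (("tip","grip1"),("grip1","grip2"),("tip","grip2"),("crest-","crest+"),("noseA","postA"),("noseA","noseB"),("edge0","edge1"),("t1","t2"),("t1","r2"),("t2","r1"),("fl1","fl2"),("edge1","screw")): print(a,b,d(a,b))
```

```text
tip [ 694.8 -334. ]
grip1 [ 560.  -330.4]
grip2 [ 493.1 -329.9]
barhi [ 451.7 -329.1]
crest- [592.    1.7]
crest+ [500.1  13. ]
noseA [ 535.6 -160.6]
noseB [ 534.6 -181.8]
postA [ 487.4 -155.9]
postB [ 485.1 -177.7]
edge0 [724.4  43.4]
edge1 [524.8  64.5]
top0 [703.8  40.5]
top1 [528.9  60.8]
screw [645.2  40.6]
t1 [674.8 -95. ]
t2 [ 635.7 -107.8]
r1 [ 673.5 -216.4]
r2 [ 708.4 -203.2]
fl1 [ 692.6 -155.3]
fl2 [ 653.9 -166.5]
tip grip1 (np.float64(134.8), np.float64(-1.5))
grip1 grip2 (np.float64(66.9), np.float64(-0.4))
tip grip2 (np.float64(201.7), np.float64(-1.1))
crest- crest+ (np.float64(92.6), np.float64(-7.0))
noseA postA (np.float64(48.4), np.float64(-5.6))
noseA noseB (np.float64(21.2), np.float64(87.1))
edge0 edge1 (np.float64(200.7), np.float64(-6.0))
t1 t2 (np.float64(41.1), np.float64(18.1))
t1 r2 (np.float64(113.3), np.float64(107.3))
t2 r1 (np.float64(115.0), np.float64(109.2))
fl1 fl2 (np.float64(40.3), np.float64(16.2))
edge1 screw (np.float64(122.8), np.float64(168.8))
```

Call:
jog_arm(
  dp=[
    [-0.0065,0.027,0.034],
    [-0.0065,0.027,0.034],
    [-0.0065,0.027,0.034],
    [-0.0065,0.027,0.034],
    [-0.007,0.027,0.034],
    [-0.007,0.027,0.034],
    [0,0,0.04],
    [0,0,0.04],
    [0,0,0.021],
    [0,0,0],
  ],
  twist=[0.3,0.3,0.3,0.3,0,0,0,0,0,0],
  jaw=0.08,
)

```text
time: 5.55
tool_pos: [502.4, -330.4, 20.3]
tcp_rot: [-3.139, 0.003, -0.02]
contact_force: [0.5, -0.1, 0.1]
grip_width: 80.5
finger_force: 0.0
```

Call:
jog_arm(
  dp=[
    [0,0,0],
    [0,0,0],
    [0,0,0],
    [0,0,0],
  ],
  twist=[0,0,0,0],
  jaw=0,
)

```text
time: 6.05
tool_pos: [503.4, -331.6, 22.2]
tcp_rot: [3.141, -0.001, -0.021]
contact_force: [0.6, -0.0, -0.5]
grip_width: 44.5
finger_force: 0.0
```

Call:
jog_arm(
  dp=[
    [0,0,-0.01],
    [0,0,-0.02],
    [0,0,-0.03],
    [0,0,0],
  ],
  twist=[0,0,0,0],
)

```text
time: 6.55
tool_pos: [504.6, -332.7, 84.8]
tcp_rot: [3.138, -0.005, -0.021]
contact_force: [-0.0, -0.5, 0.5]
grip_width: 4.5
finger_force: 0.0
```

Run:
```python
from h import *
o=bot.get_obs(); print({k:np.round(o[k],3) for k in('time','tool_pos','tcp_rot','contact_force','moment','finger_force','grip_width')})
im=np.hstack([bot.capture("side")[260:380,230:470],bot.capture("wrist")[40:240,300:480][:120]*0+0]) if 0 else bot.capture("side")[260:380,230:470]
cv2.imwrite("pics/s1.png",cv2.resize(im,None,fx=3.2,fy=3.2,interpolation=cv2.INTER_CUBIC))
```

```text
{'time': np.float64(6.55), 'tool_pos': array([ 504.601, -332.722,   84.765]), 'tcp_rot': array([ 3.138, -0.005, -0.021]), 'contact_force': array([-0.011, -0.527,  0.489]), 'moment': array([-0.073,  0.168, -0.054]), 'finger_force': np.float64(0.0), 'grip_width': np.float64(4.526)}
```

View pics/s1.png

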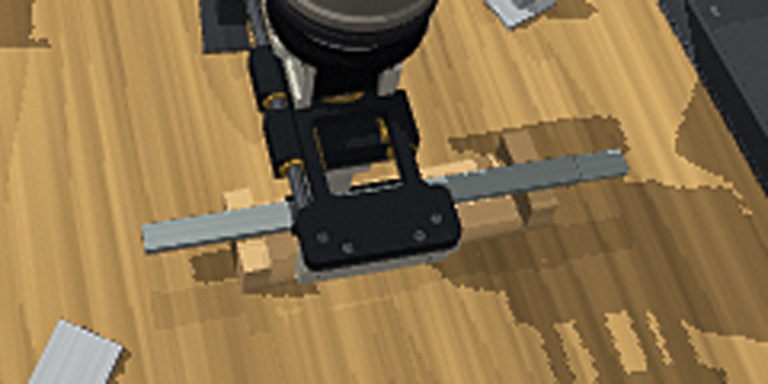

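The gripper closes at only about 72 mm/s, so it lifted empty. The bar still lies on its rest, from (143,237) to (625,160). I'll repeat the grasp with a longer close.

Call:
jog_arm(
  dp=[
    [0,0,0],
    [0,0,0],
    [0,0,0],
    [0,0,0],
    [0,0,0],
    [0,0,0.03],
    [0,0,0.03],
    [0,-0.001,0.002],
    [0,0,0],
  ],
  twist=[0,0,0,0,0,0,0,0,0],
  jaw=0.045,
)

```text
time: 7.72
tool_pos: [503.6, -330.8, 20.4]
tcp_rot: [3.141, -0.001, -0.02]
contact_force: [0.3, 0.7, -0.4]
grip_width: 45.2
finger_force: 0.0
```

Call:
jog_arm(
  dp=[
    [0,0,0],
    [0,0,0],
    [0,0,0],
    [0,0,0],
    [0,0,0],
  ],
  twist=[0,0,0,0,0],
  jaw=0,
)

```text
time: 8.35
tool_pos: [503.5, -330.9, 20.4]
tcp_rot: [3.141, -0.001, -0.021]
contact_force: [-0.9, -0.5, 5.4]
grip_width: 21.7
finger_force: 30.0
```

Run:
```python
from h import *
plan([523,-402,80],1.571,10,start=[503.5,-331,80.4,-.021])
```

```text
[[0.0021,0.0071,0.0],[0.001,0.0073,0.0],[-0.0002,0.0074,0.0001],[-0.0014,0.0072,0.0],[-0.0025,0.0069,0.0001],[-0.0036,0.0064,0.0],[-0.0045,0.0058,0.0001],[-0.0054,0.005,0.0],[-0.0061,0.0041,0.0001],[-0.0067,0.0031,0.0]] [np.float64(-9.1), np.float64(-9.1), np.float64(-9.1), np.float64(-9.1), np.float64(-9.1), np.float64(-9.1), np.float64(-9.1), np.float64(-9.1), np.float64(-9.1), np.float64(-9.1)]
end [ 523. -402.   80.] 1.567
```

Call:
jog_arm(
  dp=[
    [0,0,-0.01],
    [0,0,-0.02],
    [0,0,-0.03],
  ],
  twist=[0,0,0],
)

```text
time: 8.72
tool_pos: [502.2, -329.6, 79.1]
tcp_rot: [-3.139, 0.003, -0.021]
contact_force: [1.1, -0.1, -2.3]
grip_width: 21.7
finger_force: 30.0
```

Call:
jog_arm(
  dp=[
    [0.002,0.007,0],
    [0.001,0.0075,0],
    [0,0.0075,0],
    [-0.0015,0.007,0],
    [-0.0025,0.007,0],
    [-0.0035,0.0065,0],
    [-0.0045,0.006,0],
    [-0.0055,0.005,0],
    [-0.006,0.004,0],
    [-0.0065,0.003,0],
  ],
  twist=[-9.1,-9.1,-9.1,-9.1,-9.1,-9.1,-9.1,-9.1,-9.1,-9.1],
)

```text
time: 9.98
tool_pos: [522.6, -401.2, 79.2]
tcp_rot: [-3.14, -0.001, 1.573]
contact_force: [-0.6, -0.4, -2.8]
grip_width: 21.5
finger_force: 30.0
```

Call:
jog_arm(
  dp=[
    [0,0,0],
    [0,0,0],
  ],
  twist=[0,0],
)

```text
time: 10.22
tool_pos: [522.7, -400.9, 79.4]
tcp_rot: [-3.141, -0.001, 1.565]
contact_force: [0.1, 0.5, -3.9]
grip_width: 21.6
finger_force: 30.0
```

Run:
```python
from h import *
o=bot.get_obs(); print({k:np.round(o[k],3) for k in('time','tool_pos','tcp_rot','contact_force','moment','finger_force','grip_width')})
a=bot.capture("scene")[180:340,100:420];b=bot.capture("wrist")
cv2.imwrite("pics/s2.png",np.vstack([cv2.resize(a,(640,320),interpolation=cv2.INTER_CUBIC),cv2.resize(b[20:240],(640,251))]))
p=np.array(o['tool_pos'])
for c in("scene",): print([ (s,pix(c,[523,p[1]+s,p[2]+13.6]).round(1)) for s in (191,-100)])
```

```text
{'time': np.float64(10.225), 'tool_pos': array([ 522.679, -400.933,   79.395]), 'tcp_rot': array([-3.141e+00, -1.000e-03,  1.565e+00]), 'contact_force': array([ 0.073,  0.488, -3.9  ]), 'moment': array([-0.207,  0.111, -0.037]), 'finger_force': np.float64(29.998), 'grip_width': np.float64(21.649)}
[(191, array([237.2, 227.3])), (-100, array([106.6, 237.2]))]
```

View pics/s2.png

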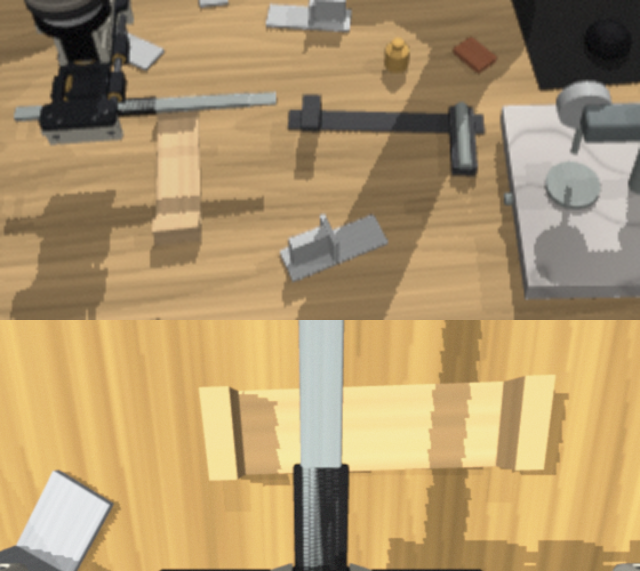

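The bar is held level with its tip at scene (238,229), where the prediction was (237,227). Next I hook the tip under the nose and raise the grip, so that the bar pitches tip-down in the pads.

Call:
jog_arm(
  dp=[
    [0,0,0.022],
    [0,0,0.022],
    [0,0,0.02],
    [0,0,0],
    [0.01,0,0],
    [0.01,0,0],
    [0.01,0,0],
    [0.01,0,0],
    [0,0,0],
    [0,0,0],
  ],
  twist=[0,0,0,0,0,0,0,0,0,0],
)

```text
time: 11.58
tool_pos: [523.2, -361.7, 15.8]
tcp_rot: [3.141, 0.0, 1.568]
contact_force: [0.5, -0.5, -3.4]
grip_width: 21.9
finger_force: 30.0
```

Call:
jog_arm(
  dp=[
    [0,0,-0.004],
    [0,0,-0.004],
    [0,0,-0.003],
    [0,0,0],
  ],
  twist=[0,0,0,0],
)

```text
time: 12.08
tool_pos: [523.2, -361.7, 27.0]
tcp_rot: [3.141, 0.0, 1.568]
contact_force: [0.1, -0.8, -3.7]
grip_width: 21.6
finger_force: 30.0
```

Call:
jog_arm(
  dp=[
    [0.001,0,-0.006],
    [0.001,0,-0.006],
    [0.001,0,-0.006],
    [0,0,0],
  ],
  twist=[0,0,0,0],
)

```text
time: 12.58
tool_pos: [523.4, -358.5, 45.5]
tcp_rot: [3.141, 0.001, 1.568]
contact_force: [-0.9, -0.1, -3.3]
grip_width: 21.2
finger_force: 30.0
```

Run:
```python
from h import *
o=bot.get_obs(); print({k:np.round(o[k],3) for k in('time','tool_pos','contact_force','moment','finger_force')})
a=bot.capture("scene")[190:290,100:350]
cv2.imwrite("pics/s3.png",cv2.resize(a,(800,320),interpolation=cv2.INTER_CUBIC))
p=np.array(o['tool_pos'])
for n,X in (("tip level",[523,p[1]+191,p[2]+13.6]),("tip pitched",[523,p[1]+187,28]),("handle level",[523,p[1]-99,p[2]+13.6]),("handle pitched",[523,p[1]-98,p[2]+13.6+13])):
    print(n,((pix("scene",X)-[100,190])*3.2).round())
```

```text
{'time': np.float64(12.575), 'tool_pos': array([ 523.351, -358.546,   45.474]), 'contact_force': array([-0.888, -0.087, -3.271]), 'moment': array([-0.343,  0.099, -0.046]), 'finger_force': np.float64(30.0)}
tip level [499. 145.]
tip pitched [495. 171.]
handle level [ 96. 176.]
handle pitched [ 93. 164.]
```

View pics/s3.png

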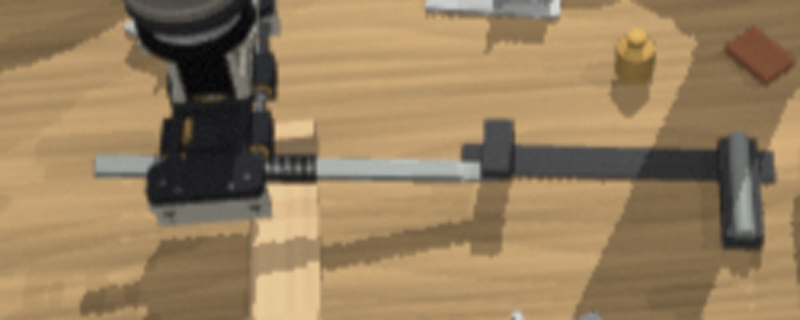

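It pitches as intended: the handle end is at (96,165), matching the pitched prediction of (93,164), and the tip is hidden under the nose at (480,171). I'll continue.

Call:
jog_arm(
  dp=[
    [0.001,0,-0.007],
    [0.001,0,-0.007],
    [0.001,0,-0.007],
    [0.002,0,-0.007],
    [0.002,0,-0.007],
    [0,0,-0.003],
    [0,0,0],
  ],
  twist=[0,0,0,0,0,0,0],
)

```text
time: 13.5
tool_pos: [523.2, -351.6, 83.0]
tcp_rot: [3.141, 0.0, 1.568]
contact_force: [0.2, -0.9, -3.1]
grip_width: 21.3
finger_force: 30.0
```

Run:
```python
from h import *
o=bot.get_obs(); p=np.array(o['tool_pos']); print(p, o['tcp_rot'],o['moment'])
im=bot.capture("scene"); cv2.imwrite("pics/s4.png",im)
for r in bot.masks_of("scene","bar")[:2]:
    ys,xs=np.nonzero(r['pixels']); print(r['confidence'],r['bbox'])
    for lo in range(int(xs.min()),int(xs.max()),15):
        m=(xs>=lo)&(xs<lo+4)
        if m.any(): print(lo+1.5,ys[m].mean().round(1),end='; ')
for th in (0,.1,.2,.3,.35,.4):
    print(th,[pix("scene",[523,p[1]+s*np.cos(th),p[2]+13.6-s*np.sin(th)]).round(1).tolist() for s in(-100,-60,60,100,140,191)])
```

```text
[ 523.19760233 -351.58150787   82.95784006] [3.14114000e+00 3.65084991e-04 1.56766042e+00] [-0.44035743  0.06377796 -0.0048976 ]
0.78 [188.9, 233.1, 122.2, 27.9]
130.5 225.1; 145.5 227.3; 190.5 234.5; 205.5 236.6; 220.5 238.9; 235.5 241.0; 250.5 244.0; 0.34 [268.5, 303.8, 54.6, 29.0]
241.5 308.1; 256.5 304.6; 271.5 301.1; 286.5 296.4; 0 [[128.8, 234.5], [147.1, 233.1], [201.0, 229.0], [218.8, 227.7], [236.4, 226.4], [258.6, 224.7]]
0.1 [[128.0, 231.6], [146.7, 231.4], [201.2, 230.7], [218.9, 230.5], [236.4, 230.3], [258.4, 230.0]]
0.2 [[127.6, 228.7], [146.5, 229.7], [201.1, 232.4], [218.7, 233.3], [235.9, 234.1], [257.4, 235.2]]
0.3 [[127.7, 225.8], [146.6, 228.0], [200.8, 234.0], [218.0, 236.0], [234.8, 237.9], [255.6, 240.2]]
0.35 [[127.9, 224.4], [146.8, 227.1], [200.5, 234.8], [217.5, 237.3], [234.0, 239.7], [254.5, 242.6]]
0.4 [[128.2, 222.9], [147.0, 226.3], [200.2, 235.6], [216.9, 238.6], [233.1, 241.5], [253.1, 245.0]]
```

Run:
```python
from h import *
plan([558.2,-132,111],1.452,8,start=[523.2,-376.6,111,1.5677])
```

```text
[[0.0306,0.0043,0.0],[0.0306,0.0039,0.0],[0.0307,0.0034,0.0],[0.0307,0.003,0.0],[0.0308,0.0026,0.0],[0.0308,0.0021,0.0],[0.0309,0.0017,0.0],[0.0309,0.0012,0.0]] [np.float64(0.8), np.float64(0.8), np.float64(0.8), np.float64(0.8), np.float64(0.8), np.float64(0.8), np.float64(0.8), np.float64(0.8)]
end [ 558.2 -132.   111. ] 1.456
```

Call:
jog_arm(
  dp=[
    [-0.01,0,0],
    [-0.015,0,-0.008],
    [0,0,-0.02],
  ],
  twist=[0,0,0],
)

```text
time: 13.98
tool_pos: [522.3, -378.3, 110.3]
tcp_rot: [-3.14, -0.001, 1.566]
contact_force: [0.9, -0.4, -2.5]
grip_width: 21.4
finger_force: 30.0
```

Call:
jog_arm(
  dp=[
    [0.0305,0.0045,0],
    [0.0305,0.004,0],
    [0.0305,0.0035,0],
    [0.0305,0.003,0],
    [0.031,0.0025,0],
    [0.031,0.002,0],
    [0.031,0.0015,0],
    [0.031,0.001,0],
    [0,0,0],
    [0,0,0],
  ],
  twist=[0.8,0.8,0.8,0.8,0.8,0.8,0.8,0.8,0.2,0],
)

```text
time: 15.22
tool_pos: [558.3, -132.9, 111.1]
tcp_rot: [3.141, 0.001, 1.452]
contact_force: [-0.5, -0.4, -3.3]
grip_width: 21.7
finger_force: 30.0
```

Run:
```python
from h import *
o=bot.get_obs(); p=np.array(o['tool_pos']); print(o['time'],p, o['tcp_rot'],o['moment'],o['contact_force'])
P=bot.camera_params("wrist");w=bot.capture("wrist"); cv2.imwrite("pics/w3.png",w)
s=bot.capture("scene")
cv2.imwrite("pics/s5.png",np.vstack([cv2.resize(w[0:210],(760,285)),cv2.resize(s[190:300,200:460],(760,312),interpolation=cv2.INTER_CUBIC)]))
h=o['tcp_rot'][2]
for th in (.3,.36,.42):
  X=[p[0]+191*np.cos(th)*np.cos(h),p[1]+191*np.cos(th)*np.sin(h),p[2]+13.6-191*np.sin(th)]
  a=pix("wrist",X,P);b=pix("scene",X);print(th,np.round(X,1),a.round(1),(a*760/560).round(),b.round(1),((b-[200,190])*760/260+[0,285]).round())
```

```text
15.225 [ 558.27533417 -132.91334846  111.13702834] [3.14061790e+00 6.08605198e-04 1.45233180e+00] [-0.20564626  0.09540281 -0.0553542 ] [-0.50123375 -0.41276131 -3.26233522]
0.3 [579.8  48.3  68.3] [ 281.8 -106.7] [ 383. -145.] [351.4 244.6] [442. 445.]
0.36 [579.4  44.6  57.5] [281.7 -85.3] [ 382. -116.] [349.2 247.4] [436. 453.]
0.42 [578.9  40.3  46.9] [281.6 -65.4] [382. -89.] [346.7 250.2] [429. 461.]
```

View pics/s5.png

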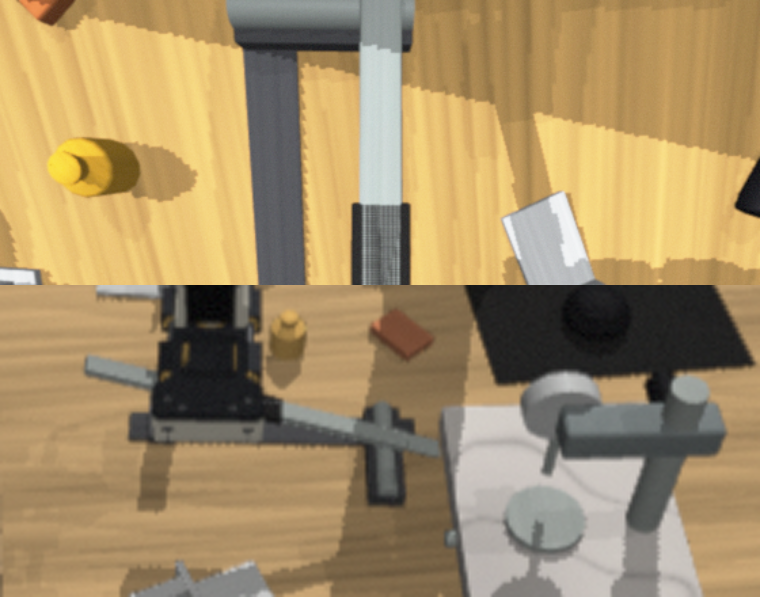

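The tip is at (439,450) in the lower view, which fits a pitch of about 0.35 rad, and the bar lies over the crest near y = 0. Now I descend and feed the tip under the edge.

Call:
jog_arm(
  dp=[
    [0,0,0.012],
    [0,0,0.014],
    [0,0,0.0125],
    [0.004,0,0.002],
    [0.004,0,0.002],
    [0,0,0],
    [0,0,0],
  ],
  twist=[0,0,0,0,0,0,0],
)

```text
time: 16.2
tool_pos: [559.0, -123.8, 68.6]
tcp_rot: [3.141, 0.0, 1.453]
contact_force: [0.2, 0.1, -3.3]
grip_width: 21.2
finger_force: 30.0
```

Run:
```python
from h import *
o=bot.get_obs(); p=np.array(o['tool_pos']); print(o['time'],p,o['moment'],o['contact_force'])
s=bot.capture("scene"); r=bot.masks_of("scene","bar")
for r in r[:1]:
    ys,xs=np.nonzero(r['pixels']); print(r['confidence'],np.round(r['bbox']),[ (lo+1.5,ys[(xs>=lo)&(xs<lo+4)].mean().round(1)) for lo in range(xs.min(),xs.max(),10) if ((xs>=lo)&(xs<lo+4)).any()])
h=o['tcp_rot'][2]
for th in (.3,.36,.42):
  print(th,[pix("scene",[p[0]+k*np.cos(th)*np.cos(h),p[1]+k*np.cos(th)*np.sin(h),p[2]+13.6-k*np.sin(th)]).round(1).tolist() for k in(-100,-50,60,100,150,191)])
cv2.imwrite("pics/s6.png",cv2.resize(s[210:280,240:400],(800,350),interpolation=cv2.INTER_CUBIC))
```

```text
16.2 [ 559.03003771 -123.8054515    68.63001228] [-0.18011061  0.04626689  0.0024984 ] [ 0.24063958  0.0721778  -3.2868957 ]
0.72 [398. 276.  97. 106.] [(351.5, np.float64(247.1)), (361.5, np.float64(277.4)), (371.5, np.float64(281.0)), (381.5, np.float64(276.4)), (391.5, np.float64(274.5)), (401.5, np.float64(276.2)), (411.5, np.float64(279.7)), (421.5, np.float64(277.2)), (431.5, np.float64(276.9)), (441.5, np.float64(276.0))]
0.3 [[233.2, 230.7], [254.9, 235.2], [300.9, 244.7], [317.1, 248.1], [336.9, 252.2], [352.8, 255.5]]
0.36 [[234.0, 229.1], [255.3, 234.4], [300.4, 245.6], [316.1, 249.5], [335.3, 254.3], [350.6, 258.1]]
0.42 [[234.8, 227.5], [255.8, 233.7], [299.7, 246.5], [314.9, 250.9], [333.5, 256.4], [348.3, 260.7]]
```

View pics/s6.png

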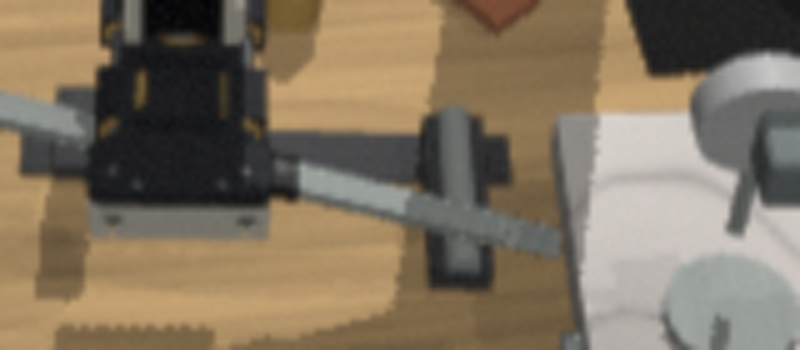

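The tip is at (352,258), where a 0.36 rad pitch predicts (351,258), so its height is about 15 mm, just in front of the edge. I push on under it.

Call:
jog_arm(
  dp=[
    [0.003,0,0],
    [0.003,0,0],
    [0.003,0,0.001],
    [0.003,0,0.001],
    [0.003,0,0.001],
    [0,0,0],
  ],
  twist=[0,0,0,0,0,0],
)

```text
time: 17.05
tool_pos: [560.5, -108.6, 65.0]
tcp_rot: [-3.141, -0.0, 1.453]
contact_force: [0.4, -0.2, -3.1]
grip_width: 21.9
finger_force: 30.0
```

Call:
jog_arm(
  dp=[
    [0,0,0.005],
    [0,0,0.005],
    [-0.001,0,0.005],
    [-0.001,0,0.005],
    [-0.002,0,0.005],
    [-0.001,0,0.005],
    [0,0,0],
  ],
  twist=[0,0,0,0,0,0,0],
)

```text
time: 17.92
tool_pos: [560.5, -113.9, 35.6]
tcp_rot: [3.14, -0.0, 1.452]
contact_force: [-0.5, 0.7, 5.2]
grip_width: 21.4
finger_force: 30.0
```

Call:
jog_arm(
  dp=[
    [-0.001,0,0.003],
    [-0.001,0,0.003],
    [-0.001,0,0.003],
    [-0.001,0,0.003],
    [0,0,0.003],
    [0,0,0.002],
    [0,0,0],
  ],
  twist=[0,0,0,0,0,0,0],
)

```text
time: 18.8
tool_pos: [559.9, -116.7, 19.0]
tcp_rot: [3.141, -0.002, 1.452]
contact_force: [-0.6, 6.6, 9.8]
grip_width: 21.5
finger_force: 30.0
```

Run:
```python
from h import *
o=bot.get_obs(); p=np.array(o['tool_pos']); print(o['time'],p,o['moment'],o['contact_force'])
w=bot.capture("wrist");P=bot.camera_params("wrist")
s=bot.capture("scene")
cv2.imwrite("pics/s7.png",np.vstack([cv2.resize(w[0:200],(760,271)),cv2.resize(s[200:300,230:450],(720,327),interpolation=cv2.INTER_CUBIC)[:,:720] if 0 else cv2.resize(s[200:300,230:450],(760,329),interpolation=cv2.INTER_CUBIC)]))
```

```text
18.8 [ 559.85059536 -116.66030564   19.0386344 ] [1.09340009 0.23395202 0.04235694] [-0.59777542  6.61568018  9.75340306]
```

View pics/s7.png

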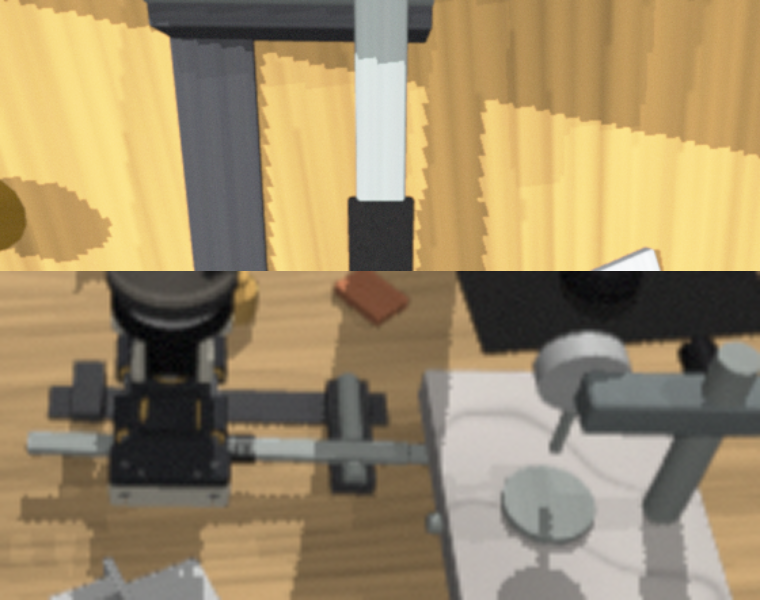

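The bar is nearly level across the crest at (350,440), with its handle end at (30,440), its tip under the stand at (430,453), and the nose beside it at (90,375). I have now viewed my share of pictures, so from here I work by numbers only.

Call:
jog_arm(
  dp=[
    [0.0005,0,0.002],
    [0.0005,0,0.002],
    [0,0,0.001],
    [0,0,0],
  ],
  twist=[0,0,0,0],
)

```text
time: 19.4
tool_pos: [560.1, -116.9, 14.5]
tcp_rot: [3.14, -0.0, 1.452]
contact_force: [-2.4, 1.1, 12.3]
grip_width: 20.9
finger_force: 30.0
```

Call:
jog_arm(
  dp=[
    [0,-0.0028,-0.0005],
    [0,-0.0028,-0.0005],
    [0,-0.0028,0],
    [0,-0.0028,0],
    [0,0,0],
  ],
  twist=[0.85,0.85,0.85,0.85,0],
)

```text
time: 20.02
tool_pos: [551.2, -115.9, 16.1]
tcp_rot: [3.135, 0.0, 1.393]
contact_force: [2.9, 1.5, 8.4]
grip_width: 21.3
finger_force: 30.0
```

Call:
jog_arm(
  dp=[
    [0,-0.0028,0],
    [0,-0.0028,0],
    [0,-0.0028,0],
    [0,-0.0028,0],
    [0,0,0],
  ],
  twist=[0.85,0.85,0.85,0.85,0],
)

```text
time: 20.65
tool_pos: [541.0, -114.0, 16.3]
tcp_rot: [3.133, -0.0, 1.332]
contact_force: [3.9, 1.2, 8.6]
grip_width: 21.5
finger_force: 30.1
```

Call:
jog_arm(
  dp=[
    [0,0,-0.0005],
    [0,0,-0.0005],
    [0,0,-0.0005],
    [0,0,0],
  ],
  twist=[0,0,0,0],
)

```text
time: 21.15
tool_pos: [541.0, -114.0, 16.7]
tcp_rot: [3.133, -0.0, 1.333]
contact_force: [7.8, -1.1, 0.5]
grip_width: 21.8
finger_force: 30.1
```

Call:
jog_arm(
  dp=[
    [0,0.001,0],
    [0,0.0005,0],
    [0,0,0],
  ],
  twist=[0,0,0],
)

```text
time: 21.52
tool_pos: [541.0, -113.9, 16.7]
tcp_rot: [3.137, -0.0, 1.333]
contact_force: [5.0, 1.1, 4.2]
grip_width: 21.5
finger_force: 30.1
```

Call:
jog_arm(
  dp=[
    [0,0,0],
    [0,0,0],
    [0,0,0],
    [0,0,0],
  ],
  twist=[0,0,0,0],
  jaw=0.045,
)

```text
time: 22.02
tool_pos: [538.5, -113.3, 15.4]
tcp_rot: [-3.14, -0.0, 1.334]
contact_force: [-0.1, 0.9, 0.8]
grip_width: 44.9
finger_force: 0.0
```

Run:
```python
from h import *
o=bot.get_obs(); p=np.array(o['tool_pos']); print(o['time'],p,o['tcp_rot'],o['contact_force'])
# shim grasp: hover over rib
plan([682.7,-185,130],1.888,10,start=[541,-114,150,1.333])
```

```text
22.025 [ 538.51274471 -113.28840004   15.38582214] [-3.14047031e+00 -1.37967608e-04  1.33389207e+00] [-0.06881182  0.86504452  0.79206984]
[[-0.0036,0.0154,0.002],[-0.0044,0.0152,0.002],[-0.0053,0.015,0.002],[-0.0061,0.0146,0.002],[-0.0069,0.0143,0.002],[-0.0077,0.0139,0.002],[-0.0084,0.0134,0.002],[-0.0092,0.0129,0.002],[-0.0099,0.0124,0.002],[-0.0105,0.0118,0.002]] [np.float64(-3.2), np.float64(-3.2), np.float64(-3.2), np.float64(-3.2), np.float64(-3.2), np.float64(-3.2), np.float64(-3.2), np.float64(-3.2), np.float64(-3.2), np.float64(-3.2)]
end [ 682.7 -185.   130. ] 1.892
```

Call:
jog_arm(
  dp=[
    [0,0,-0.015],
    [0,0,-0.025],
    [0,0,-0.03],
    [0,0,-0.03],
  ],
  twist=[0,0,0,0],
)

```text
time: 22.52
tool_pos: [539.0, -113.5, 117.7]
tcp_rot: [3.141, 0.0, 1.334]
contact_force: [0.5, -0.4, -1.0]
grip_width: 44.8
finger_force: 0.0
```

Call:
jog_arm(
  dp=[
    [-0.0035,0.0155,0],
    [-0.0045,0.015,0],
    [-0.0055,0.015,0],
    [-0.006,0.0145,0],
    [-0.007,0.0145,0],
    [-0.0075,0.014,0],
    [-0.0085,0.0135,0],
    [-0.009,0.013,0],
    [-0.01,0.0125,0],
    [-0.0105,0.012,0],
  ],
  twist=[-3.2,-3.2,-3.2,-3.2,-3.2,-3.2,-3.2,-3.2,-3.2,-3.2],
)

```text
time: 23.78
tool_pos: [681.7, -184.4, 116.9]
tcp_rot: [3.141, 0.0, 1.894]
contact_force: [0.6, -0.0, -0.5]
grip_width: 44.8
finger_force: 0.0
```

Run:
```python
from h import *
o=bot.get_obs(); p=np.array(o['tool_pos']); print(o['time'],p,o['tcp_rot'])
for c in ("side","scene"):
    bot.capture(c)
    for r in bot.masks_of(c,"bar")[:2]:
        ys,xs=np.nonzero(r['pixels']); print(c,round(r['confidence'],2),np.round(r['bbox']),len(xs))
        for k in (0,1):
            pass
        i=ys.argmax();j=ys.argmin();l=xs.argmin();m=xs.argmax()
        print([(int(xs[q]),int(ys[q]),at(c,xs[q],ys[q],34).round().tolist()[:2]) for q in(i,j,l,m)])
P=bot.camera_params("wrist"); bot.capture("wrist")
for r in bot.masks_of("wrist","shim")[:2]:
    c,(w,h),a=cv2.minAreaRect(np.argwhere(r['pixels'])[:,::-1].astype(np.float32)); print(r['confidence'],np.round(r['bbox']),at("wrist",*c,20,P).round(1),w,h,a)
```

```text
23.775 [ 681.67688869 -184.42530347  116.92126559] [3.14105092e+00 3.66055303e-04 1.89416091e+00]
side 0.59 [317. 223.  10.  94.] 662
[(316, 270, [514.0, -209.0]), (319, 174, [586.0, 54.0]), (313, 212, [544.0, -60.0]), (322, 213, [563.0, -66.0])]
side 0.53 [310. 257.  32.  24.] 343
[(300, 267, [484.0, -196.0]), (300, 247, [495.0, -148.0]), (297, 258, [483.0, -174.0]), (322, 253, [537.0, -171.0])]
scene 0.97 [311. 250.  82.  17.] 674
[(345, 259, [594.0, 35.0]), (267, 243, [529.0, -142.0]), (267, 243, [529.0, -142.0]), (353, 255, [585.0, 56.0])]
scene 0.49 [406. 277. 105. 113.] 8703
[(426, 329, [787.0, 166.0]), (397, 220, [489.0, 190.0]), (351, 236, [528.0, 63.0]), (454, 240, [565.0, 311.0])]
0.69 [282. 167.  54. 147.] [ 671.3 -152.9   20. ] 145.0 53.0 90.0
```

Call:
jog_arm(
  dp=[
    [0.0005,0,0.04],
    [0,0,0.04],
    [0,0,0.02],
    [0,0,0.005],
    [0,0,0],
  ],
  twist=[0,0,0,0,0],
)

```text
time: 24.7
tool_pos: [681.7, -184.0, 11.9]
tcp_rot: [3.14, 0.001, 1.892]
contact_force: [-0.4, 0.7, -0.2]
grip_width: 44.8
finger_force: 0.0
```

Call:
jog_arm(
  dp=[
    [0,0,0],
    [0,0,0],
    [0,0,0],
    [0,0,0],
    [0,0,0],
    [0,0,0],
  ],
  twist=[0,0,0,0,0,0],
  jaw=0,
)

```text
time: 25.45
tool_pos: [681.4, -183.8, 11.1]
tcp_rot: [3.141, 0.0, 1.892]
contact_force: [0.7, 0.5, 3.4]
grip_width: 13.7
finger_force: 30.0
```

Run:
```python
from h import *
plan([633.2,-59.5,26],1.466,8,start=[681.4,-183.8,26,1.892])
```

```text
[[0.0166,-0.0008,0.0],[0.0166,-0.0017,0.0],[0.0165,-0.0026,0.0],[0.0163,-0.0035,0.0],[0.0161,-0.0044,0.0],[0.0158,-0.0052,0.0],[0.0155,-0.0061,0.0],[0.0152,-0.0069,0.0]] [np.float64(3.1), np.float64(3.1), np.float64(3.1), np.float64(3.1), np.float64(3.1), np.float64(3.1), np.float64(3.1), np.float64(3.1)]
end [633.2 -59.5  26. ] 1.459
```

Call:
jog_arm(
  dp=[
    [0,0,-0.005],
    [0,0,-0.01],
    [0,0,0],
  ],
  twist=[0,0,0],
)

```text
time: 25.82
tool_pos: [681.7, -184.0, 26.8]
tcp_rot: [3.14, 0.001, 1.892]
contact_force: [0.3, -0.9, -1.8]
grip_width: 13.9
finger_force: 30.0
```

Call:
jog_arm(
  dp=[
    [0.0165,-0.001,0],
    [0.0165,-0.0015,0],
    [0.0165,-0.0025,0],
    [0.0165,-0.0035,0],
    [0.016,-0.0045,0],
    [0.016,-0.005,0],
    [0.0155,-0.006,0],
    [0.015,-0.007,0],
    [0,0,0],
    [0,0,0],
  ],
  twist=[3.1,3.1,3.1,3.0,3.0,3.0,3.0,3.0,0,0],
)

```text
time: 27.08
tool_pos: [633.2, -60.1, 25.8]
tcp_rot: [3.141, 0.0, 1.469]
contact_force: [-0.3, -0.1, -2.5]
grip_width: 13.7
finger_force: 30.0
```

Run:
```python
from h import *
o=bot.get_obs(); p=np.array(o['tool_pos']); print(o['time'],p,o['tcp_rot'],o['contact_force'])
P=bot.camera_params("wrist"); w=bot.capture("wrist"); cv2.imwrite("pics/w5.png",w)
for l in ("shim","stand"):
  for r in bot.masks_of("wrist",l)[:2]:
    m=r['pixels']; print(l,round(r['confidence'],2),np.round(r['bbox']),m.sum())
    if l=="shim":
        for v in range(0,200,15):
            x=np.nonzero(m[v])[0]
            if len(x): print(v,x.min(),x.max(),at("wrist",x.min(),v,8+6,P).round(1)[:2],at("wrist",x.max(),v,14,P).round(1)[:2])
# look for stop screw / front edge: project expected
for n,X in (("F",[644.2,51.9,32]),("screw tip",[643.5,41,41]),("corner",[524.8,64.5,32]),("tongue",[p[0]+88*.108,p[1]+88*.994,21])): print(n,pix("wrist",X,P).round(1))
```

```text
27.075 [633.15898206 -60.11699303  25.80592562] [3.14100037e+00 2.24003632e-04 1.46917864e+00] [-0.34522188 -0.14568989 -2.49327765]
shim 0.55 [281. 205.  92. 247.] 14535
90 240 321 [620.7  25.7] [661.3  21.6]
105 241 321 [620.2  18.5] [660.8  14.4]
120 241 320 [619.2  11.1] [659.8   7. ]
135 242 320 [618.8   3.6] [ 6.593e+02 -6.000e-01]
150 242 320 [617.7  -4.2] [658.8  -8.3]
165 243 319 [617.2 -12.1] [657.7 -16.2]
180 243 318 [616.1 -20.2] [656.6 -24.3]
195 244 318 [615.6 -28.6] [656.  -32.7]
stand 0.64 [279.  19. 558.  36.] 9745
F [281.3  16.1]
screw tip [282.4  39.4]
corner [-1.  14.7]
tongue [283.2  80.3]
```

Run:
```python
from h import *
im=cv2.imread("pics/w5.png").astype(int); g=im.sum(2)//3
for v in range(8,84,2): print(v,g[v,225:340:6].tolist())
P=bot.camera_params("wrist")
for pr in (4,8,12,16):
    # screw bottom/top at tip: axis z=41 when raised 
    print(pr,[pix("wrist",[644.2-pr*.105+s*7,51.9-pr*.9945,z],P).round(1).tolist() for s,z in((0,34),(0,41),(0,48),(-1,41),(1,41))])
```

```text
8 [95, 94, 97, 93, 94, 88, 95, 93, 94, 94, 113, 138, 145, 136, 122, 93, 96, 88, 89, 90]
10 [96, 94, 95, 96, 96, 96, 90, 95, 93, 84, 113, 140, 146, 140, 123, 93, 88, 90, 89, 92]
12 [93, 95, 94, 95, 98, 95, 91, 92, 91, 85, 117, 139, 149, 136, 122, 90, 88, 89, 94, 91]
14 [93, 95, 92, 93, 97, 93, 91, 96, 90, 88, 117, 140, 144, 138, 120, 91, 99, 96, 101, 96]
16 [99, 99, 101, 102, 103, 102, 105, 108, 114, 93, 116, 140, 149, 141, 122, 138, 138, 132, 133, 137]
18 [120, 122, 126, 124, 125, 129, 124, 129, 128, 100, 113, 139, 148, 139, 120, 144, 142, 137, 131, 142]
20 [124, 124, 128, 130, 126, 127, 122, 129, 127, 99, 116, 139, 147, 138, 119, 144, 144, 138, 134, 141]
22 [118, 124, 124, 128, 125, 126, 127, 131, 131, 102, 114, 140, 147, 138, 117, 147, 142, 139, 136, 142]
24 [121, 123, 129, 128, 126, 126, 127, 132, 130, 100, 115, 141, 149, 139, 115, 146, 143, 139, 137, 140]
26 [121, 123, 128, 128, 124, 128, 124, 127, 128, 99, 118, 138, 144, 137, 121, 146, 144, 139, 137, 140]
28 [123, 125, 127, 131, 123, 131, 122, 132, 131, 102, 111, 108, 96, 97, 113, 144, 141, 140, 135, 142]
30 [121, 125, 126, 130,
[... 2380 characters left out ...]
126, 124, 128, 134, 128, 127, 135, 129, 122, 120, 146, 146, 139, 134, 144]
78 [122, 118, 122, 126, 132, 129, 129, 128, 135, 132, 125, 140, 134, 119, 122, 144, 145, 140, 134, 147]
80 [123, 114, 130, 128, 131, 130, 125, 125, 131, 128, 125, 136, 132, 124, 115, 143, 147, 139, 136, 147]
82 [124, 121, 124, 161, 157, 163, 156, 151, 159, 154, 152, 156, 158, 155, 154, 162, 150, 139, 132, 143]
4 [[281.2, 24.6], [281.3, 19.8], [281.3, 14.4], [263.9, 21.8], [298.6, 17.8]]
8 [[281.2, 35.0], [281.2, 30.8], [281.3, 26.1], [264.1, 32.8], [298.4, 28.8]]
12 [[281.1, 45.3], [281.2, 41.7], [281.3, 37.6], [264.2, 43.6], [298.3, 39.7]]
16 [[281.1, 55.4], [281.2, 52.3], [281.2, 48.9], [264.3, 54.2], [298.1, 50.4]]
```

Call:
jog_arm(
  dp=[
    [0,0,0.007],
    [0,0,0.006],
    [0,0,0],
    [0.012,0,0],
    [0.012,0,0],
    [0.012,0,0],
    [0.012,0,0],
    [0.012,0,0],
    [0,0,0],
  ],
  twist=[0,0,0,0,0,0,0,0,0],
)

```text
time: 28.35
tool_pos: [639.0, 1.3, 12.7]
tcp_rot: [3.142, -0.0, 1.47]
contact_force: [0.1, -0.2, -1.8]
grip_width: 14.0
finger_force: 30.0
```

The front edge is at v≈16, as predicted. The screw end is centred at (297,33), which puts it about 6 mm right of the shim axis with some 9 mm of protrusion. I'll shift sideways and then approach by feel.

Call:
jog_arm(
  dp=[
    [0.002,0.002,0],
    [0.003,0.002,0],
    [0.003,0.001,0],
    [0.003,0,0],
    [0,0,0],
    [0,0,0],
  ],
  twist=[0,0,0,0,0,0],
)

```text
time: 29.1
tool_pos: [645.0, 10.5, 12.7]
tcp_rot: [-3.142, -0.0, 1.468]
contact_force: [0.6, -0.2, -2.8]
grip_width: 13.6
finger_force: 30.0
```

Run:
```python
from h import *
o=bot.get_obs(); print(o['time'],o['tool_pos'],o['contact_force'])
P=bot.camera_params("wrist"); w=bot.capture("wrist"); cv2.imwrite("pics/w6.png",w); g=w.astype(int).sum(2)//3
for v in range(60,200,5): print(v,g[v,236:330:6].tolist())
for n,X in (("flange top",[o['tool_pos'][0]+27.5*.1,o['tool_pos'][1]+27.3,47]),("screw9",[649.6,43,41]),("F",[650,51.4,32])): print(n,pix("wrist",X,P).round(1))
```

```text
29.1 [644.98772815  10.51272303  12.7168836 ] [ 0.64958939 -0.17218376 -2.81668358]
60 [157, 158, 158, 157, 154, 157, 159, 158, 159, 159, 158, 156, 157, 158, 154, 161]
65 [158, 158, 159, 160, 161, 160, 161, 163, 162, 164, 162, 161, 162, 163, 165, 163]
70 [160, 161, 162, 160, 162, 161, 163, 162, 162, 161, 166, 159, 161, 162, 160, 163]
75 [159, 160, 161, 161, 163, 163, 164, 160, 161, 164, 161, 159, 159, 160, 162, 161]
80 [158, 170, 171, 172, 170, 159, 159, 158, 156, 160, 158, 159, 160, 158, 157, 160]
85 [118, 156, 170, 168, 170, 157, 158, 158, 159, 158, 157, 160, 160, 161, 161, 112]
90 [171, 176, 103, 168, 169, 158, 154, 158, 157, 157, 159, 156, 156, 130, 168, 172]
95 [175, 177, 173, 159, 105, 83, 109, 145, 156, 122, 92, 118, 165, 171, 172, 174]
100 [177, 177, 176, 175, 174, 176, 168, 161, 153, 159, 173, 169, 169, 171, 173, 170]
105 [175, 174, 174, 177, 173, 170, 163, 154, 158, 167, 171, 170, 171, 175, 172, 172]
110 [175, 173, 174, 176, 170, 171, 159, 141, 158, 170, 172, 174, 174, 171, 171, 172]
115 [177, 170, 187, 177, 173, 169, 159, 142, 161, 170, 169, 176, 171, 172, 172, 168]
120 [1
[... 715 characters left out ...]
67, 167, 173, 171, 172, 169, 168, 171, 171]
165 [174, 176, 176, 177, 186, 164, 159, 161, 166, 169, 171, 169, 168, 171, 173, 171]
170 [175, 176, 172, 179, 186, 172, 156, 159, 165, 170, 171, 171, 170, 169, 171, 169]
175 [176, 173, 173, 172, 187, 177, 161, 153, 162, 168, 169, 169, 169, 170, 167, 168]
180 [179, 177, 174, 178, 174, 171, 162, 147, 156, 167, 170, 167, 170, 171, 171, 170]
185 [173, 174, 176, 173, 173, 168, 165, 152, 158, 160, 170, 169, 170, 170, 169, 170]
190 [174, 175, 174, 172, 172, 169, 166, 159, 155, 157, 167, 168, 170, 169, 169, 169]
195 [175, 174, 172, 173, 172, 171, 172, 168, 155, 150, 161, 166, 169, 168, 173, 169]
flange top [282.1 227. ]
screw9 [285.1 210.4]
F [283.9 186.5]
```

Call:
jog_arm(
  dp=[
    [0.0006,0,0],
    [0.0006,0,0],
    [0.0006,0,0],
    [0,0,0],
  ],
  twist=[0,0,0,0],
)

```text
time: 29.65
tool_pos: [645.2, 12.4, 12.7]
tcp_rot: [3.142, -0.0, 1.468]
contact_force: [-0.4, 0.4, -1.2]
grip_width: 13.8
finger_force: 30.0
```

Call:
jog_arm(
  dp=[
    [0.0006,0,0],
    [0.0006,0,0],
    [0.0004,0,0],
    [0,0,0],
  ],
  twist=[0,0,0,0],
)

```text
time: 30.15
tool_pos: [645.4, 13.9, 12.7]
tcp_rot: [3.142, -0.0, 1.468]
contact_force: [0.0, -0.2, -1.9]
grip_width: 13.7
finger_force: 30.0
```

Call:
jog_arm(
  dp=[
    [0.0006,0,0],
    [0.0006,0,0],
    [0.0004,0,0],
    [0,0,0],
  ],
  twist=[0,0,0,0],
)

```text
time: 30.65
tool_pos: [645.5, 15.2, 12.7]
tcp_rot: [-3.142, 0.0, 1.468]
contact_force: [-1.0, -3.2, -1.2]
grip_width: 13.9
finger_force: 30.0
```

Call:
jog_arm(
  dp=[
    [0.0003,0,0],
    [0,0,0],
    [0,0,0],
  ],
  twist=[0,0,0],
)

```text
time: 31.02
tool_pos: [645.5, 15.2, 12.8]
tcp_rot: [3.142, 0.001, 1.468]
contact_force: [-0.5, -5.4, -0.7]
grip_width: 14.0
finger_force: 30.0
```

Call:
jog_arm(
  dp=[
    [-0.0003,0,0.0008],
    [0,0,0.0007],
    [0,0,0],
  ],
  twist=[0,0,0],
)

```text
time: 31.4
tool_pos: [645.8, 15.2, 11.5]
tcp_rot: [3.141, 0.0, 1.468]
contact_force: [-0.8, -5.3, 1.6]
grip_width: 14.2
finger_force: 30.0
```

Call:
jog_arm(
  dp=[
    [0,0,0],
    [0,0,0],
    [0,0,0],
    [0,0,0],
  ],
  twist=[0,0,0,0],
  jaw=0.04,
)

```text
time: 31.9
tool_pos: [645.6, 15.8, 11.2]
tcp_rot: [3.142, -0.0, 1.468]
contact_force: [0.4, -0.4, 0.5]
grip_width: 39.7
finger_force: 0.0
```

Run:
```python
from h import *
o=bot.get_obs(); print(o['time'],o['tool_pos'],o['tcp_rot'][2])
p=o['tool_pos']
plan([539,-113.5,115],1.333,8,start=[p[0],p[1],115,o['tcp_rot'][2]])
```

```text
31.9 [645.56293688  15.77427899  11.19949532] 1.468369058932449
[[-0.0174,-0.0116,0.0],[-0.0176,-0.0113,0.0],[-0.0178,-0.011,0.0],[-0.018,-0.0107,0.0],[-0.0182,-0.0103,0.0],[-0.0184,-0.01,0.0],[-0.0186,-0.0097,0.0],[-0.0188,-0.0094,0.0]] [np.float64(1.0), np.float64(1.0), np.float64(1.0), np.float64(1.0), np.float64(1.0), np.float64(1.0), np.float64(1.0), np.float64(1.0)]
end [ 539.  -113.5  115. ] 1.329
```

Call:
jog_arm(
  dp=[
    [-0.01,0,0],
    [-0.02,0,0],
    [-0.02,0,0],
    [0,0,-0.03],
    [0,0,-0.035],
    [0,0,-0.035],
  ],
  twist=[0,0,0,0,0,0],
)

```text
time: 32.65
tool_pos: [640.1, -36.0, 112.2]
tcp_rot: [-3.141, 0.0, 1.467]
contact_force: [1.0, -0.2, -1.5]
grip_width: 40.1
finger_force: 0.0
```

Run:
```python
from h import *
o=bot.get_obs(); p=o['tool_pos'];print(o['time'],p)
plan([539,-113.5,111],1.333,6,start=[640.4,-34,111,1.468])
for c in("scene","side"):
    bot.capture(c)
    for l in("bar","shim"):
        for r in bot.masks_of(c,l)[:4]:
            ys,xs=np.nonzero(r['pixels']); print(c,l,round(r['confidence'],2),np.round(r['bbox']).astype(int),[(int(xs[q]),int(ys[q])) for q in(ys.argmax(),ys.argmin(),xs.argmin(),xs.argmax())])
```

```text
32.65 [640.11348764 -36.04370552 112.15961394]
[[-0.0149,-0.0155,0.0],[-0.0153,-0.0151,0.0],[-0.0156,-0.0147,0.0],[-0.0159,-0.0144,0.0],[-0.0163,-0.014,0.0],[-0.0165,-0.0137,0.0]] [np.float64(1.3), np.float64(1.3), np.float64(1.3), np.float64(1.3), np.float64(1.3), np.float64(1.3)]
end [ 539.  -113.5  111. ] 1.332
scene bar 0.56 [298 250 111  20] [(350, 259), (242, 240), (240, 242), (352, 255)]
scene shim 0.97 [159 199  38  28] [(171, 214), (143, 183), (141, 185), (179, 204)]
scene shim 0.7 [205 165  19  42] [(201, 183), (201, 146), (197, 156), (213, 176)]
scene shim 0.66 [252 187  46  22] [(266, 196), (256, 175), (232, 189), (275, 185)]
scene shim 0.59 [343 280  36  30] [(328, 294), (350, 269), (326, 282), (358, 289)]
side bar 0.63 [317 222  13  93] [(314, 270), (318, 174), (313, 211), (322, 212)]
side shim 0.98 [215 270  24  57] [(218, 299), (213, 242), (203, 293), (226, 252)]
side shim 0.82 [242 389  47  61] [(219, 419), (249, 361), (219, 417), (266, 368)]
side shim 0.8 [170 344  62  38] [(141, 359), (161, 324), (138, 336), (202, 339)]
side shim 0.56 [344 187  19  30] [(343, 200), (338, 171), (334, 174), (355, 194)]
```

Call:
jog_arm(
  dp=[
    [-0.015,-0.0155,0],
    [-0.0155,-0.015,0],
    [-0.0155,-0.0145,0],
    [-0.016,-0.0145,0],
    [-0.0165,-0.0135,0],
    [-0.016,-0.013,0],
    [0,0,0.04],
    [0,0,0.035],
    [0,0,0.02],
    [0,0,0],
  ],
  twist=[1.3,1.3,1.3,1.3,1.3,1.3,0,0,0,0],
  jaw=0.045,
)

```text
time: 34.2
tool_pos: [538.5, -113.6, 13.7]
tcp_rot: [-3.136, -0.001, 1.332]
contact_force: [0.4, -1.1, -0.0]
grip_width: 45.1
finger_force: 0.0
```

Call:
jog_arm(
  dp=[
    [0,0.002,-0.002],
    [0,0,0],
  ],
  twist=[0,0],
)

```text
time: 34.45
tool_pos: [543.4, -114.8, 19.4]
tcp_rot: [3.139, 0.0, 1.332]
contact_force: [0.5, 0.1, 0.4]
grip_width: 45.1
finger_force: 0.0
```

Call:
jog_arm(
  dp=[
    [0,0,0],
    [0,0,0],
    [0,0,0],
    [0,0,0],
    [0,0,0],
  ],
  twist=[0,0,0,0,0],
  jaw=0,
)

```text
time: 35.08
tool_pos: [542.1, -114.4, 18.4]
tcp_rot: [-3.141, -0.0, 1.332]
contact_force: [-3.6, 1.5, 4.9]
grip_width: 21.7
finger_force: 30.0
```

Call:
jog_arm(
  dp=[
    [0,0.0005,0.001],
    [0,0,0.001],
    [0,0,0],
  ],
  twist=[0,0,0],
)

```text
time: 35.45
tool_pos: [542.9, -114.5, 16.8]
tcp_rot: [3.141, -0.0, 1.333]
contact_force: [-4.7, 0.8, 9.6]
grip_width: 21.8
finger_force: 30.0
```

Call:
jog_arm(
  dp=[
    [0,0.0028,0],
    [0,0.0028,0],
    [0,0.0028,0],
    [0,0.0028,0],
    [0,0.0028,0],
    [0,0.0028,0],
    [0,0.0028,0],
    [0,0.0014,0],
    [0,0,0],
  ],
  twist=[-0.85,-0.85,-0.85,-0.85,-0.85,-0.85,-0.85,-0.4,0],
)

```text
time: 36.58
tool_pos: [561.9, -117.7, 16.2]
tcp_rot: [-3.138, -0.001, 1.444]
contact_force: [-7.3, 3.3, 8.5]
grip_width: 21.5
finger_force: 30.3
```

Call:
jog_arm(
  dp=[
    [0,-0.0005,-0.0015],
    [0,-0.0005,-0.0015],
    [0,0,-0.0015],
    [0,0,-0.0015],
    [0,0,-0.0015],
    [0,0,-0.0015],
    [0,0,-0.0015],
    [0,0,-0.0015],
  ],
  twist=[0,0,0,0,0,0,0,0],
)

```text
time: 37.58
tool_pos: [562.7, -118.1, 28.1]
tcp_rot: [3.141, -0.001, 1.443]
contact_force: [-1.5, 4.6, 0.9]
grip_width: 21.6
finger_force: 30.0
```

Call:
jog_arm(
  dp=[
    [0,0,-0.0015],
    [0,0,-0.0015],
    [0,0,-0.0015],
    [0,0,-0.0015],
    [0,0,-0.0015],
    [0,0,-0.0015],
    [0,0,0],
  ],
  twist=[0,0,0,0,0,0,0],
)

```text
time: 38.45
tool_pos: [562.9, -119.0, 37.1]
tcp_rot: [3.141, 0.0, 1.442]
contact_force: [-1.1, 0.7, -3.5]
grip_width: 21.6
finger_force: 29.9
```

The stand is down and the bar hangs free, with only its weight on the wrist. I draw it out.

Call:
jog_arm(
  dp=[
    [-0.003,0,0],
    [-0.005,0,0],
    [-0.006,0,0],
    [-0.006,0.001,0],
    [-0.006,0.001,0],
    [-0.006,0.001,0],
    [0,0,0],
  ],
  twist=[0,0,0,0,0,0,0],
)

```text
time: 39.33
tool_pos: [561.5, -151.4, 37.3]
tcp_rot: [3.141, 0.0, 1.442]
contact_force: [1.0, -0.2, -3.3]
grip_width: 21.5
finger_force: 29.9
```

Call:
jog_arm(
  dp=[
    [0,0,0.004],
    [0,0,0.004],
    [0,0,0.004],
    [0,0,0.004],
    [0,0,0.004],
    [0,0,0.004],
    [0,0,0.004],
    [0,0,0.003],
    [0,0,0],
  ],
  twist=[0,0,0,0,0,0,0,0,0],
)

```text
time: 40.45
tool_pos: [561.3, -150.4, 5.9]
tcp_rot: [-3.141, -0.0, 1.443]
contact_force: [0.0, -0.1, -0.4]
grip_width: 21.2
finger_force: 30.0
```

Call:
jog_arm(
  dp=[
    [0,0,0],
    [0,0,0],
    [0,0,0],
    [0,0,0],
  ],
  twist=[0,0,0,0],
  jaw=0.045,
)

```text
time: 40.95
tool_pos: [561.5, -150.6, 6.3]
tcp_rot: [3.141, -0.0, 1.443]
contact_force: [-0.1, -0.1, -0.2]
grip_width: 44.6
finger_force: 0.0
```

Call:
jog_arm(
  dp=[
    [0,0,-0.02],
    [0,0,-0.03],
    [0,0,-0.04],
    [0,0,-0.05],
    [0,0,-0.05],
    [0,0,0],
  ],
  twist=[0,0,0,0,0,0],
)

```text
time: 41.7
tool_pos: [563.5, -151.4, 200.8]
tcp_rot: [3.133, 0.002, 1.443]
contact_force: [0.6, 0.8, -1.4]
grip_width: 45.2
finger_force: 0.0
```

Run:
```python
from h import *
o=bot.get_obs(); p=o['tool_pos'];print(o['time'],p,o['contact_force'])
P=bot.camera_params("wrist"); w=bot.capture("wrist")
for c in("scene","side"): bot.capture(c)
for c in("scene","side","wrist"):
    for l in("bar","shim","stand"):
        for r in bot.masks_of(c,l)[:4]:
            ys,xs=np.nonzero(r['pixels']); 
            Q=P if c=="wrist" else None
            if r['confidence']>.45: print(c,l,round(r['confidence'],2),np.round(r['bbox']).astype(int),[(int(xs[q]),int(ys[q]),at(c,xs[q],ys[q],30 if l!="shim" else 10,Q).round().astype(int).tolist()[:2]) for q in(ys.argmax(),ys.argmin(),xs.argmin(),xs.argmax())])
```

```text
41.7 [ 563.46195616 -151.35416836  200.83075178] [ 0.60837598  0.75972861 -1.43102041]
scene bar 0.72 [285 259 120  14] [(225, 264, [578, -244]), (343, 253, [574, 34]), (225, 259, [564, -244]), (346, 254, [578, 41])]
scene shim 0.92 [344 281  34  24] [(330, 294, [670, -13]), (351, 270, [610, 49]), (328, 281, [635, -11]), (356, 286, [655, 51])]
scene shim 0.74 [204 165  21  42] [(201, 183, [284, -304]), (202, 147, [130, -302]), (197, 157, [174, -317]), (213, 173, [247, -271])]
scene shim 0.73 [159 197  42  30] [(170, 214, [391, -383]), (143, 183, [269, -463]), (139, 198, [326, -468]), (181, 204, [358, -356])]
scene stand 0.6 [401 275 102 106] [(427, 328, [783, 170]), (393, 221, [488, 181]), (350, 236, [525, 62]), (450, 239, [559, 305])]
scene stand 0.55 [342 282  28  25] [(329, 294, [681, -19]), (350, 270, [623, 41]), (327, 280, [645, -17]), (357, 290, [677, 45])]
side bar 0.82 [330 242  25  95] [(333, 290, [537, -258]), (319, 194, [571, -6]), (319, 194, [571, -6]), (340, 287, [553, -254])]
side shim 0.89 [215 271  24  56] [(204, 298, [285, -216]), (213, 242, [315, -82]), (203, 293, [
[... 369 characters left out ...]
[200, -256]), (138, 336, [157, -273]), (202, 339, [274, -302])]
side stand 0.61 [338 130 100  87] [(307, 169, [562, 80]), (322, 87, [682, 404]), (288, 125, [550, 252]), (387, 164, [762, 60])]
wrist bar 0.81 [277 130  22 259] [(273, 258, [546, -233]), (266, 0, [573, 22]), (266, 0, [573, 22]), (288, 137, [578, -102])]
wrist shim 0.97 [340  21  43  39] [(321, 39, [623, -13]), (320, 0, [625, 22]), (319, 31, [622, -5]), (360, 0, [664, 17])]
wrist shim 0.75 [ 55 316  27  32] [(47, 330, [247, -303]), (58, 300, [274, -263]), (41, 305, [251, -267]), (68, 321, [277, -294])]
wrist shim 0.62 [ 52 211  70 100] [(61, 259, [295, -210]), (42, 163, [309, -97]), (18, 218, [262, -155]), (86, 240, [331, -191])]
```

Run:
```python
from h import *
print(at("scene",346,254,36).round(1), bot.get_obs()['dq'].round(3))
print(bot.close_job())
```

```text
[581.9  39.3  36. ] [ 0.001 -0.004 -0.002  0.001  0.    -0.001]
the job is handed in; nothing more can be done
None
```

I handed the job in at about 42 s; by force readings and camera measurements the stand is down on the shim and the bar lies on the fulcrum about 19 mm clear of it, but I got no verdict back, did not measure the level directly, and viewed 11 pictures instead of 10.

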